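# Seat the brass roller in the planishing stand

### The job

Lift the brass roller off its wooden rest and lower it, axle level, into the two open slots of the green planishing stand, past the spring keepers until both axle ends bottom evenly. Bed it there with a steady downward push of about 20 N for half a second (never above 35 N on the stand), then let go and leave it seated. Leave the dark roller, the hammer and the white bottle where they are.

Things in the scene. Friction and masses are not known exactly. Their poses are not given: they have to be found in the camera images.
- brass_roller: Brass drum, 50 mm in diameter and 44 mm wide, on a round steel axle 12 mm thick and 124 mm long (40 mm out at each end, tips rounded). 0.4 to 0.75 kg. Origin at the drum's middle on the axle line; y along the axle; z up and origin 45 mm above the bench at the start. Fingers can close across the drum's diameter from above. May be seated either way round.
- rest_a: Light wood rest that holds the brass roller at the start: base 70 x 124 mm, 8 mm high; two V-notched posts 12 mm thick, 45 mm either side of the middle along y, tops about 48 mm high. Origin on the bench under its middle.
- stand: Green steel stand fixed to the bench; origin on the bench under its middle, z up; the seated axle lies along y, over the origin. Base plate 90 (x) by 130 (y) by 14 mm; two upright cheeks 60 mm wide (x) and 14 mm thick, centred at y = -37 and +37 mm (inner faces 60 mm apart), 105 mm high, each with an open-topped slot at x = 0.
- slot_mouths (a point): Midway between the tops of the two slots, 105 mm above the bench (axes as the stand). Slots are 14.5 mm wide, flaring above 92 mm height to a 30 mm mouth. Their bottoms are hard steel seats, at the same height in both slots, but reset from job to job and not measured: the seated axle's centre is 56 to 68 mm above the bench. Find them by feel.
- keeper_a_tip (a point): Tip of the spring-loaded steel ball (keeper, 14 mm in diameter) that juts 4 mm out of the slot's +x wall in the cheek at y = -37 mm, 76.5 mm above the bench; it gives way to +x and pushes the axle to -x. The axle meets it with its centre 82 to 86 mm up and is past it below about 69 mm; both keepers together yield to some 8 to 20 N, weight included.
- keeper_b_tip (a point): Tip of the spring-loaded steel ball (keeper, 14 mm in diameter) that juts 4 mm out of the slot's +x wall in the cheek at y = +37 mm, 76.5 mm above the bench; it gives way to +x and pushes the axle to -x. The axle meets it with its centre 82 to 86 mm up and is past it below about 69 mm; both keepers together yield to some 8 to 20 N, weight included.
- dark_roller: The same roller in dark steel on another such rest; leave it alone. Origin at the drum's middle, y along the axle.
- hammer_grip (a point): Hammer lying on the bench, 260 mm long with a wooden handle; point on its handle. Leave alone.
- bottle: White bottle with a blue cap, 56 mm in diameter, 120 mm high; origin at the centre of its underside, z up. Leave alone.

How it is judged:
On the way:
1. with both axle ends down on the slot bottoms and level, the roller is pressed onto the stand with more than 11 N for 0.3 s (z of brass_roller in the frame of stand below 0.069 m and x of brass_roller in the frame of stand between -0.003 and 0.003 m and angle between the y axis of brass_roller and the y axis of stand, either way round below 0.03 rad and contact force between brass_roller and stand above 11 N), for 0.3 s.
At the end, for the whole second after the job is handed in: The brass roller rests in the stand, released and still, its axle past both keepers (centre 53.5 to 69 mm above the bench), within 3 mm of the slots' middle, within 10 mm endways and within 0.03 rad of the stand's axle line (both ends bottomed evenly) (z of brass_roller in the frame of stand between 0.0535 and 0.069 m and x of brass_roller in the frame of stand between -0.003 and 0.003 m and y of brass_roller in the frame of stand between -0.01 and 0.01 m and angle between the y axis of brass_roller and the y axis of stand, either way round below 0.03 rad and contact force between brass_roller and stand above 1 N and linear speed of brass_roller below 0.02 m/s); the robot touches nothing.
It fails at once if the brass roller is forced onto the stand with more than 36 N (contact force between brass_roller and stand above 36 N).
It fails at once if the brass roller's axle is tipped more than 0.35 rad from level (angle between brass_roller's own y axis and vertical below 1.22 rad or angle between brass_roller's own y axis and vertical above 1.92 rad).
It fails at once if the dark roller is moved more than 15 mm (distance of dark_roller from where it was at the start of the episode above 0.015 m).
It fails at once if the hammer is moved more than 30 mm (distance of hammer_grip from where it was at the start of the episode above 0.03 m).
It fails at once if the bottle is moved more than 30 mm or tipped over (distance of bottle from where it was at the start of the episode above 0.03 m or angle between bottle's own z axis and vertical above 0.5 rad).
It also fails if it takes over 69 s, if anything falls off the work surface, if the arm or the gripper's body presses on something with over 40 N, if the wrist force passes 120 N, or if a joint passes its speed limit or range.

### The arm

A 6-joint arm with a two-finger parallel gripper is mounted at the origin on the work surface. World frame = base frame: x ahead of the robot, y to its left, z up, the work surface at z = 0. Lengths are in m, angles in rad, forces in N, time in s.
With the tool pointing down it reaches from about 0.4 to 0.925 m from the base axis. Payload 12.5 kg.
Tool frame: the origin (TCP) lies midway between the tips of the shut fingers; the grasp point (between the pads) lies 19 mm behind it (arm.tcp_to_grasp is the distance from the TCP to the grasp point, in m); z points along the fingers, y is the line along which they close (so a half turn about z gives the same grasp; the last joint's range is limited). The gripper opens to 95 mm and grips with 3 to 60 N. Pads are 20 mm wide; open, the fingers measure 119 mm over their backs; the gripper's body (75 mm by 180 mm) begins 59 mm behind the grasp point.
Start: joints at [1.226, 0.491, 1.559, -0, 1.092, -0.106], TCP at [0.148, 0.607, 0.215] pointing down, gripper open.
Joint ranges: [-3.1, 3.1], [-0.84, 2.19], [0.05, 2.79], [-1.13, 4.28], [0.06, 2.93], [-2.69, 2.69]. Speed limits (rad/s): [2.22, 2.22, 2.79, 3.14, 3.14, 3.14].

### API

Orientations are given as a unit quaternion [w, x, y, z].
In Python, from bench import arm gives the robot as it stands.
- The arm moves only by the shell command python3 -m crank 'ROWS' [FORCE]. ROWS is JSON, a list that holds one entry, the list of rows, each a list of 7 numbers: the turn, a rotation vector about the tool's x, y, z in rad, then the shift along the tool's x, y, z in mm, then the opening, from -1 (shut) to 1 (fully open), so that 0 is half open. In form: [[[rx, ry, rz, tx, ty, tz, hand], ...]]. A call has 1 to 5 rows; each row shifts and turns the commanded pose from where the row before left it, along the tool's axes as they then stand; what a row does not reach is not made up. A row lasts 1/8 s, in which the tool goes at most 62.5 mm and 10.7 degrees, less where a joint would pass 70% of its speed; a pose out of reach is approached as far as the arm can. A call with a gripper value outside its range is refused whole. The fingers move at their own pace and stop on an object; FORCE is the grip in N (left out, the last holds). Time passes only in rows, so rows that do not move let the fingers close. It gives the time, the measured TCP pose, the force, the opening and the grip force at its end, in the units of the state.
- arm.observe(): the state, without advancing time (a new reading comes with each control period).
- arm.get_image(name): name is "scene" or "top" or "wrist"; returns a dict with "image" (400x640x3 uint8, blue, green, red), "mtx" (3x3 intrinsics, pixels), "extrinsics" (4x4, takes a point from world to camera coordinates). Camera axes: x right, y down, z forward; pixel columns grow to the right and rows downward; lengths in m; the calibration is good to about 2 mm. A picture is of the moment at which its call begins. There is no depth.
- arm.finish_job(): hands the job in; it is judged then, once.
The state is a dict: "clock": time; "joint_positions": joint angles; "joint_velocities": joint speeds; "joint_torque": joint torques, N m; "eef_pos": TCP position; "orientation": TCP orientation; "force": force on the tool from outside, world axes, zero at the start; "torque": the same for the moment, N m; "opening": finger opening in m; "grip_force": force on a finger pad.
Only numpy, scipy, OpenCV 4.12 (cv2) and the standard library are available. Lean on these libraries where they do the work, as an engineer would, in place of code of your own. Each camera call takes 0.05 s, during which the arm holds its last target. There are 200 camera calls.

## Working session

There is one attempt and no reset: what is moved stays moved. The work goes in short steps, Python scripts to look and compute and a shell command to move; the robot and the scene stay as the last step left them, time stands still between calls to the robot, and variables do not carry over. Pictures are saved under pics/ and viewed, at most 10 in all, crops included, and the job is handed in when it is done.

```bash
mkdir -p pics; ls; python3 - <<'E'
from bench import arm
import cv2,numpy as np,pickle
d={}
for n in("scene","top"):
    r=arm.get_image(n);d[n]=r;cv2.imwrite(f"pics/{n}0.png",r["image"])
pickle.dump(d,open("d.pkl","wb"))
s=arm.observe();print(s["clock"],s["eef_pos"],s["orientation"],s["force"],s["opening"])
E
```

```text
pics
0.1 [0.14773849 0.60704676 0.21409377] [-1.06056066e-04  1.19103667e-01  9.92881679e-01 -5.25366148e-04] [0.04519589 0.48052463 0.17516479] 0.0950691438650001
```

View pics/top0.png

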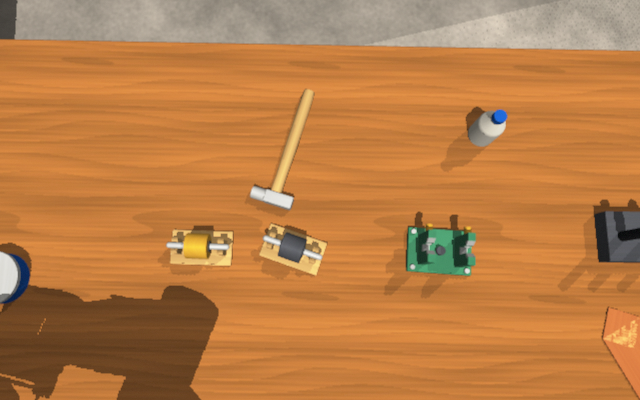

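View pics/scene0.png

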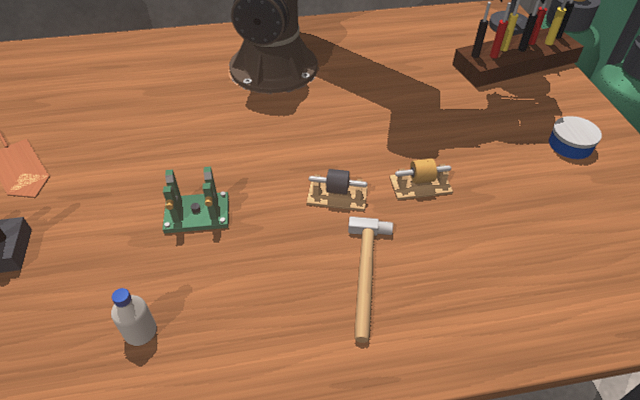

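The top view shows the brass roller at about (198,247), the dark roller at (293,248) and the stand at (440,250). I'll enlarge these next.

```bash
python3 - <<'E'
import cv2,numpy as np,pickle
d=pickle.load(open("d.pkl","rb"))
def crop(n,u,v):
    c=cv2.resize(d[n]["image"][v:v+60,u:u+80],None,fx=5,fy=5,interpolation=cv2.INTER_CUBIC)
    for k in range(0,80,10): cv2.line(c,(k*5,0),(k*5,6 if k%20 else 14),(255,255,255),1)
    for k in range(0,60,10): cv2.line(c,(0,k*5),(6 if k%20 else 14,k*5),(255,255,255),1)
    return c
cv2.imwrite("pics/c1.png",np.vstack([np.hstack([crop("top",160,215),crop("top",400,210)]),np.hstack([crop("scene",380,150),crop("scene",155,165)])]))
for n in d: print(n,d[n]["mtx"].tolist(),np.round(d[n]["extrinsics"],4).tolist())
E
```

```text
scene [[496.04474876950485, 0.0, 319.8992945149013], [0.0, 496.04474876950485, 200.2167404874417], [0.0, 0.0, 1.0]] [[0.174, 0.9847, 0.0036, -0.1317], [0.7331, -0.1271, -0.6681, -0.3798], [-0.6574, 0.1189, -0.7441, 1.4013], [0.0, 0.0, 0.0, 1.0]]
top [[491.32304172869544, 0.0, 320.1071612366198], [0.0, 491.32304172869544, 191.01623172377134], [0.0, 0.0, 1.0]] [[0.0149, -0.9998, 0.01, 0.0164], [-0.9811, -0.0166, -0.1929, 0.6285], [0.1931, -0.0069, -0.9812, 0.9102], [0.0, 0.0, 0.0, 1.0]]
```

View pics/c1.png

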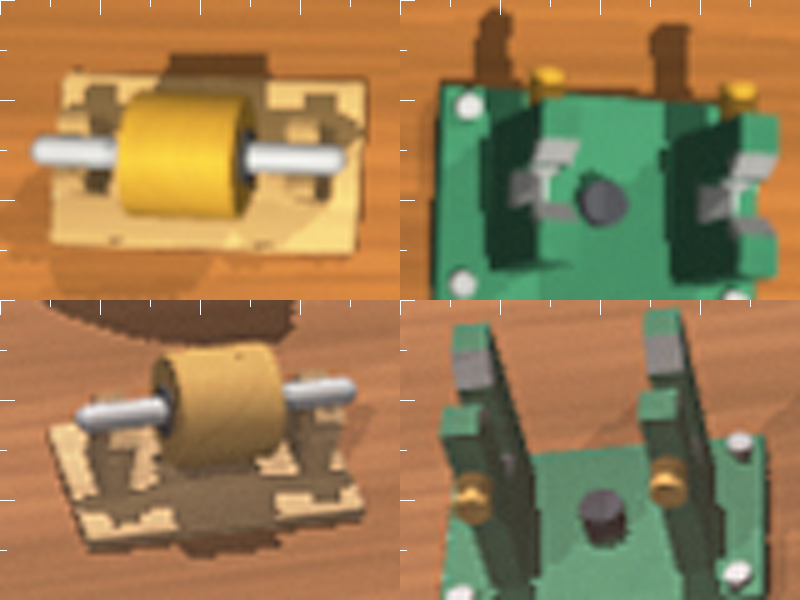

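The crop gives roller axle tips at top px (166.6,245) and (229.4,247). Cheek-top and base corners of the stand are also readable in both views, and the keepers face image-up (+x).

```bash
cat > h.py <<'E'
import numpy as np,pickle
from scipy.optimize import least_squares
def proj(r,P):
    c=(r["extrinsics"]@np.c_[P,np.ones(len(P))].T)[:3]
    q=r["mtx"]@c; return (q[:2]/q[2]).T
def fit(obs,x0,free=3):
    # obs: list (camdict, local pt, pixel)
    def P(p,l):
        c,s=np.cos(p[2]),np.sin(p[2]);return np.array([[p[0]+c*l[0]-s*l[1],p[1]+s*l[0]+c*l[1],l[2]]])
    f=lambda p:np.concatenate([proj(r,P(p,l))[0]-px for r,l,px in obs])
    s=least_squares(f,x0,loss="soft_l1");return s.x,f(s.x).reshape(-1,2)
E
python3 - <<'E'
from h import *
d=pickle.load(open("d.pkl","rb"));T,S=d["top"],d["scene"]
t=lambda x,y:(400+(x-400)/5,210+y/5)
s=lambda x,y:(155+(x-400)/5,165+(y-300)/5)
st=[(T,(.045,.065,.014),t(443,82)),(T,(.03,-.044,.105),t(778,117)),(T,(.03,-.03,.105),t(742,115)),(T,(-.03,-.044,.105),t(778,265)),
(T,(.03,.044,.105),t(542,103)),(T,(.03,.03,.105),t(580,105)),
(S,(-.03,-.044,.105),s(455,325)),(S,(-.03,-.03,.105),s(490,325)),(S,(-.03,.03,.105),s(645,311)),(S,(-.03,.044,.105),s(680,309)),
(S,(.03,-.044,.105),s(442,436)),(S,(.03,-.03,.105),s(478,436)),(S,(.03,.03,.105),s(638,420)),(S,(.03,.044,.105),s(676,418)),(S,(-.045,.065,.014),s(765,436))]
x,r=fit(st,[.55,-.2,0]);print("stand",x.round(4));print(r.round(1).tolist())
sr=lambda x,y:(380+x/5,150+(y-300)/5); tr=lambda x,y:(160+x/5,215+y/5)
ro=[(T,(0,.062,.045),tr(32,150)),(T,(0,-.062,.045),tr(347,160)),(S,(0,-.062,.045),sr(77,419)),(S,(0,.062,.045),sr(356,389))]
x,r=fit(ro,[.55,.25,0]);print("roller",x.round(4));print(r.round(1).tolist())
E
```

```text
stand [ 0.5193 -0.2178 -0.0584]
[[-0.4, -0.7], [-0.2, -1.4], [-0.5, -1.6], [-0.6, 1.5], [-0.2, -2.1], [-0.3, -2.0], [-0.5, -0.4], [-0.3, -1.0], [-0.3, -0.6], [-0.1, -0.7], [-0.8, -0.3], [-0.4, -0.9], [-0.1, -0.4], [-0.3, -0.6], [-0.2, -1.1]]
roller [ 0.5182  0.2652 -0.0182]
[[-0.5, -0.5], [-0.3, -0.4], [-0.7, -0.3], [-0.4, -0.5]]
```

Fits are consistent, within about 2 px or roughly 3 mm: the roller is at (0.518,0.265) with yaw -0.018, and the stand at (0.519,-0.218) with yaw -0.058. First I turn the tool so that it closes along world x.

```bash
python3 -m crank '[[[0,0,0.17,0,0,0,1],[0,0,0.17,0,0,0,1],[0,0,0.17,0,0,0,1],[0,0,0.17,0,0,0,1],[0,0,0.17,0,0,0,1]]]' 50
python3 -m crank '[[[0,0,0.17,0,0,0,1],[0,0,0.17,0,0,0,1],[0,0,0.16,0,0,0,1],[0,0,0,0,0,0,1],[0,0,0,0,0,0,1]]]'
cat >> h.py <<'E'
from scipy.spatial.transform import Rotation as R
def go(x,y,z,yaw):
    "tool-frame shift (mm) and rz to a TCP target whose tool y points along world angle yaw"
    from bench import arm
    s=arm.observe();M=R.from_quat(np.roll(s["orientation"],-1)).as_matrix()
    G=np.array([[np.sin(yaw),np.cos(yaw),0],[-np.cos(yaw),np.sin(yaw),0],[0,0,-1]])
    print("clock",round(s["clock"],2),"tcp",np.round(s["eef_pos"],4),"shift",(M.T@(np.array([x,y,z])-s["eef_pos"])*1e3).round(1),"turn",R.from_matrix(M.T@G).as_rotvec().round(4),"F",np.round(s["force"],2),"open",round(s["opening"],4))
E
python3 -c "
from h import *
go(.5182,.2652,.15,-.018)"
```

```text
clock: 0.72
eef_pos: [0.1478, 0.6071, 0.2143]
orientation: [0.0, 0.52, 0.854, -0.0]
force: [0.1, 1.1, -0.6]
opening: 0.0952
grip_force: 0.0
clock: 1.35
eef_pos: [0.1478, 0.6072, 0.2145]
orientation: [0.0, 0.712, 0.702, -0.0]
force: [-0.4, -0.1, 0.3]
opening: 0.0949
grip_force: 0.0Traceback (most recent call last):
  File "<string>", line 3, in <module>
    go(.5182,.2652,.15,-.018)
    ~~^^^^^^^^^^^^^^^^^^^^^^^
  File "h.py", line 18, in go
    print("clock",round(s["clock"],2),"tcp",np.round(s["eef_pos"],4),"shift",(M.T@(np.array([x,y,z])-s["eef_pos"])*1e3).round(1),"turn",R.from_matrix(M.T@G).as_rotvec().round(4),"F",np.round(s["force"],2),"open",round(s["opening"],4))
                                                                                                                                        ~~~~~~~~~~~~~^^^^^^^
  File "scipy/spatial/transform/_rotation.pyx", line 1143, in scipy.spatial.transform._rotation.Rotation.from_matrix
ValueError: Non-positive determinant (left-handed or null coordinate frame) in rotation matrix 0: [[-9.99993869e-01 -3.49306658e-03  2.47809251e-04]
 [-3.49304659e-03  9.99993896e-01  8.10282223e-05]
 [ 2.48090776e-04 -8.01621162e-05  9.99999966e-01]].
```

```bash
sed -i 's/\[\[np.sin(yaw),np.cos(yaw),0\],\[-np.cos(yaw),np.sin(yaw),0\]/[[-np.sin(yaw),np.cos(yaw),0],[np.cos(yaw),np.sin(yaw),0]/' h.py
python3 -c "
from h import *
go(.5182,.2652,.15,-.018)"
```

```text
clock 1.35 tcp [0.1478 0.6072 0.2145] shift [-336.6  375.3   64.5] turn [-0.0001  0.0002  0.0035] F [-0.37 -0.06  0.33] open 0.0949
```

```bash
python3 -m crank '[[[0,0,0.0035,-33.7,37.5,0,1],[0,0,0,-33.7,37.5,0,1],[0,0,0,-33.7,37.5,0,1],[0,0,0,-33.7,37.5,0,1],[0,0,0,-33.7,37.5,0,1]]]' >/dev/null
python3 -m crank '[[[0,0,0,-33.7,37.5,0,1],[0,0,0,-33.7,37.5,0,1],[0,0,0,-33.7,37.5,0,1],[0,0,0,-33.7,37.5,0,1],[0,0,0,-33.7,37.5,0,1]]]' >/dev/null
python3 -m crank '[[[0,0,0,0,0,0,1],[0,0,0,0,0,0,1]]]'
python3 - <<'E'
from h import *
from bench import arm
import cv2
go(.5182,.2652,.15,-.018)
r=arm.get_image("wrist");pickle.dump(r,open("w1.pkl","wb"))
cv2.imwrite("pics/w1.png",r["image"])
y=-.0182
print(proj(r,np.array([[.5182-np.sin(y)*s,.2652+np.cos(y)*s,.045] for s in(.062,.022,0,-.022,-.062)])).round(1).tolist())
E
```

```text
clock: 2.85
eef_pos: [0.5152, 0.2626, 0.2145]
orientation: [-0.0, 0.714, 0.7, -0.0]
force: [-0.5, 0.6, 0.0]
opening: 0.0952
grip_force: 0.0
clock 2.85 tcp [0.5152 0.2626 0.2145] shift [ 2.7  3.  64.5] turn [-0.0006 -0.     -0.0024] F [-0.48  0.59  0.04] open 0.0952
[[329.0, 120.0], [329.1, 157.7], [329.1, 177.6], [329.1, 196.9], [329.1, 230.6]]
```

View pics/w1.png

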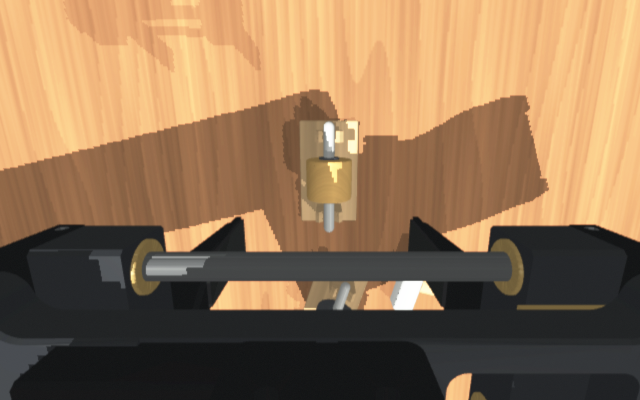

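The wrist view shows the axle tips at (329.5,122) and (329,231), within 1–2 px of the prediction. Descending to TCP z=0.026 and closing.

```bash
python3 -m crank '[[[0,0,-0.0024,2,3,40,1],[0,0,0,0,0,40,1],[0,0,0,0,0,40,1],[0,0,0,0,0,35,1],[0,0,0,0,0,20,1]]]' 30 >/dev/null
python3 -m crank '[[[0,0,0,0,0,13,1],[0,0,0,0,0,0,1],[0,0,0,0,0,0,1]]]'; python3 -c "
from h import *
go(.5182,.2645,.026,-.018)"
```

```text
clock: 3.9
eef_pos: [0.5189, 0.2648, 0.0275]
orientation: [0.0, 0.714, 0.701, 0.001]
force: [0.5, -0.4, 0.4]
opening: 0.0955
grip_force: 0.0
clock 3.9 tcp [0.5189 0.2648 0.0275] shift [-0.3 -0.7  1.5] turn [ 0.0012 -0.0005 -0.0005] F [ 0.47 -0.42  0.38] open 0.0955
```

```bash
python3 -m crank '[[[0,0,0,0,0,1.5,0.1],[0,0,0,0,0,0,0.1],[0,0,0,0,0,0,-1],[0,0,0,0,0,0,-1],[0,0,0,0,0,0,-1]]]' 20
python3 -m crank '[[[0,0,0,0,0,0,-1],[0,0,0,0,0,0,-1],[0,0,0,0,0,0,-1]]]' 45; python3 -c "
from h import *
go(.5182,.2645,.026,-.018)"
```

```text
clock: 4.53
eef_pos: [0.5181, 0.2643, 0.0251]
orientation: [-0.0, 0.714, 0.7, -0.001]
force: [-18.7, 3.1, 2.8]
opening: 0.0505
grip_force: 9.5
clock: 4.9
eef_pos: [0.5175, 0.2643, 0.0249]
orientation: [-0.001, 0.714, 0.7, -0.001]
force: [-5.6, 1.0, 1.7]
opening: 0.0493
grip_force: 45.0
clock 4.9 tcp [0.5175 0.2643 0.0249] shift [ 0.2  0.7 -1.1] turn [-0.0025  0.0006 -0.0013] F [-5.64  0.99  1.73] open 0.0493
```

```bash
python3 -m crank '[[[0,0,0,0,0,-5,-1],[0,0,0,0,0,-20,-1],[0,0,0,0,0,-40,-1],[0,0,0,0,0,-50,-1],[0,0,0,0,0,-40,-1]]]' 
python3 -m crank '[[[0,0,0,0,0,-15,-1],[0,0,0,0,0,0,-1],[0,0,0,0,0,0,-1]]]'; python3 -c "
from h import *
go(.5193,-.2178,.19,-.0584)"
```

```text
clock: 5.52
eef_pos: [0.5186, 0.2642, 0.1818]
orientation: [0.0, 0.714, 0.7, 0.0]
force: [0.8, -0.0, -7.0]
opening: 0.0493
grip_force: 45.0
clock: 5.9
eef_pos: [0.518, 0.2641, 0.1932]
orientation: [-0.001, 0.714, 0.7, -0.001]
force: [-0.2, 0.1, -6.6]
opening: 0.0491
grip_force: 45.0
clock 5.9 tcp [0.518  0.2641 0.1932] shift [-481.8   10.5    3.7] turn [-0.0027  0.0011  0.0392] F [-0.2   0.09 -6.62] open 0.0491
```

```bash
python3 -m crank '[[[0,0,0.01,-20,0,0,-1],[0,0,0.01,-40,0,0,-1],[0,0,0.01,-50,0,0,-1],[0,0,0.009,-50,0,0,-1],[0,0,0,-50,0,0,-1]]]' >/dev/null
python3 -m crank '[[[0,0,0,-50,0,0,-1],[0,0,0,-50,0,0,-1],[0,0,0,-50,0,0,-1],[0,0,0,-50,0,0,-1],[0,0,0,-40,0,0,-1]]]' >/dev/null
python3 -m crank '[[[0,0,0,-20,0,0,-1],[0,0,0,0,0,0,-1],[0,0,0,0,0,0,-1]]]'; python3 -c "
from h import *
go(.5193,-.2178,.19,-.0584)"
```

```text
clock: 7.52
eef_pos: [0.4944, -0.2042, 0.1948]
orientation: [-0.001, 0.727, 0.686, -0.0]
force: [0.7, 0.3, -6.6]
opening: 0.0495
grip_force: 45.0
clock 7.53 tcp [ 0.4944 -0.2042  0.1948] shift [-12.1  25.7   4.7] turn [-0.0008 -0.0007  0.0005] F [ 0.7   0.26 -6.62] open 0.0495
```

```bash
python3 -m crank '[[[0,0,0,-6,13,0,-1],[0,0,0,-6,12.7,0,-1],[0,0,0,0,0,0,-1],[0,0,0,0,0,0,-1]]]'
python3 - <<'E'
from h import *
from bench import arm
import cv2
go(.5193,-.2178,.15,-.0584)
d={n:arm.get_image(n) for n in("scene","top","wrist")};pickle.dump(d,open("d2.pkl","wb"))
def crop(n,u,v,w,h,f):
    c=cv2.resize(d[n]["image"][v:v+h,u:u+w],None,fx=f,fy=f,interpolation=cv2.INTER_CUBIC)
    for k in range(0,w,10): cv2.line(c,(k*f,0),(k*f,6 if k%20 else 14),(255,255,255),1)
    for k in range(0,h,10): cv2.line(c,(0,k*f),(6 if k%20 else 14,k*f),(255,255,255),1)
    return c
cv2.imwrite("pics/c2.png",np.vstack([crop("wrist",230,70,200,75,4),np.hstack([crop("scene",150,120,100,75,4),crop("top",390,200,100,75,4)])]))
E
```

```text
clock: 8.02
eef_pos: [0.5196, -0.2182, 0.1948]
orientation: [-0.0, 0.727, 0.686, -0.0]
force: [0.2, 0.2, -7.2]
opening: 0.0491
grip_force: 45.0
clock 8.03 tcp [ 0.5196 -0.2182  0.1948] shift [ 0.4 -0.3 44.8] turn [-0.0006 -0.0005  0.0005] F [ 0.22  0.24 -7.2 ] open 0.0491
```

View pics/c2.png

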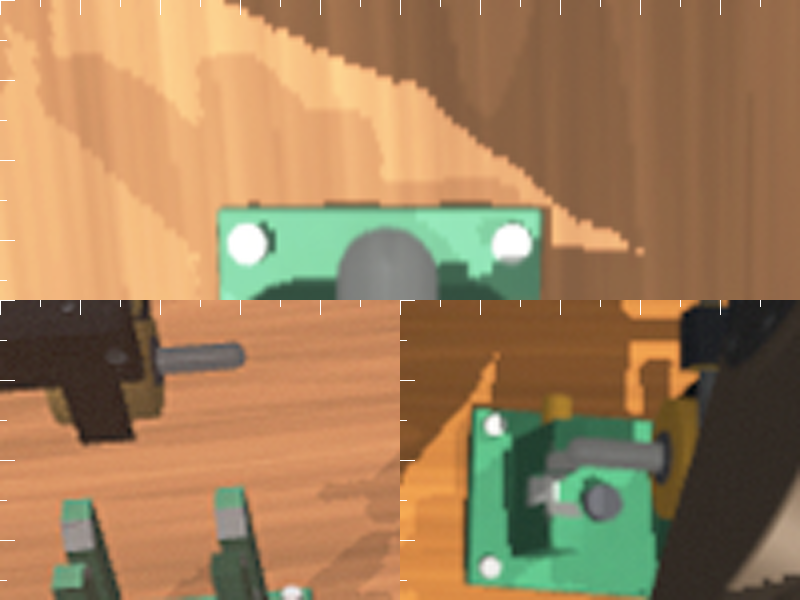

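```bash
python3 - <<'E'
from h import *
d=pickle.load(open("d2.pkl","rb"));W,S,T=d["wrist"],d["scene"],d["top"]
w=lambda x,y:(230+x/4,70+y/4); s=lambda x,y:(150+x/4,120+(y-300)/4); t=lambda x,y:(390+(x-400)/4,200+(y-300)/4)
p=[.5193,-.2178,-.0584]
c,sn=np.cos(p[2]),np.sin(p[2]);Wd=lambda l:np.array([[p[0]+c*l[0]-sn*l[1],p[1]+sn*l[0]+c*l[1],l[2]]])
print("wrist corners pred",[proj(W,Wd(l))[0].round(1).tolist() for l in((-.045,.065,.014),(.045,.065,.014))],"seen",w(218,207),w(542,207))
tipz=.1948+.0201
# where the tip's free end is, seen: top of axle tip blob
print("tip pred",[proj(C,Wd((0,.062,tipz)))[0].round(1).tolist() for C in(W,S,T)],"seen",w(388,228),s(245,354),t(545,463))
print(fit([(W,(-.045,.065,.014),w(218,207)),(W,(.045,.065,.014),w(542,207))],p)[0].round(4))
ob=[(T,(.045,.065,.014),t(471,407)),(T,(-.045,.065,.014),t(466,581)),(T,(.03,.044,.105),t(516,422)),
(S,(-.03,-.044,.105),s(63,500)),(S,(-.03,-.03,.105),s(92,500)),(S,(-.03,.03,.105),s(216,488)),(S,(-.03,.044,.105),s(244,488))]
for O in ob: print(np.round(proj(O[0],Wd(O[1]))[0]-O[2],1))
E
```

```text
wrist corners pred [[285.2, 119.3], [367.3, 119.4]] seen (284.5, 121.75) (365.5, 121.75)
tip pred [[325.4, 125.1], [210.7, 132.4], [431.8, 238.0]] seen (327.0, 127.0) (211.25, 133.5) (426.25, 240.75)
[ 0.5178 -0.2203 -0.0582]
[ 0.4 -1. ]
[-0.1 -0.2]
[ 9.2 -2. ]
[-0.2 -0.4]
[-0.2 -1. ]
[-0.3 -0.4]
[-0.1 -1. ]
```

```bash
python3 -m crank '[[[0.0006,0.0005,0,-1,-1,20,-1],[0,0,0,0,0,30,-1],[0,0,0,0,0,30,-1],[0,0,0,0,0,18,-1],[0,0,0,0,0,0,-1]]]' >/dev/null
python3 -m crank '[[[0,0,0,0,0,0,-1],[0,0,0,0,0,0,-1]]]'
python3 - <<'E'
from h import *
from bench import arm
import cv2
go(.5185,-.219,.076,-.0584)
d={n:arm.get_image(n) for n in("scene","top","wrist")};pickle.dump(d,open("d3.pkl","wb"))
def crop(n,u,v,w,h,f):
    c=cv2.resize(d[n]["image"][v:v+h,u:u+w],None,fx=f,fy=f,interpolation=cv2.INTER_CUBIC)
    for k in range(0,w,10): cv2.line(c,(k*f,0),(k*f,6 if k%20 else 14),(255,255,255),1)
    for k in range(0,h,10): cv2.line(c,(0,k*f),(6 if k%20 else 14,k*f),(255,255,255),1)
    return c
cv2.imwrite("pics/c3.png",np.vstack([crop("wrist",230,70,200,75,4),np.hstack([crop("scene",140,140,100,75,4),crop("top",390,200,100,75,4)])]))
E
```

```text
clock: 9.05
eef_pos: [0.5189, -0.2196, 0.0981]
orientation: [0.0, 0.727, 0.686, 0.0]
force: [-0.7, 1.1, -6.7]
opening: 0.0495
grip_force: 45.0
clock 9.05 tcp [ 0.5189 -0.2196  0.0981] shift [ 0.5 -0.5 22.1] turn [0.0009 0.0001 0.0003] F [-0.73  1.11 -6.68] open 0.0495
```

View pics/c3.png

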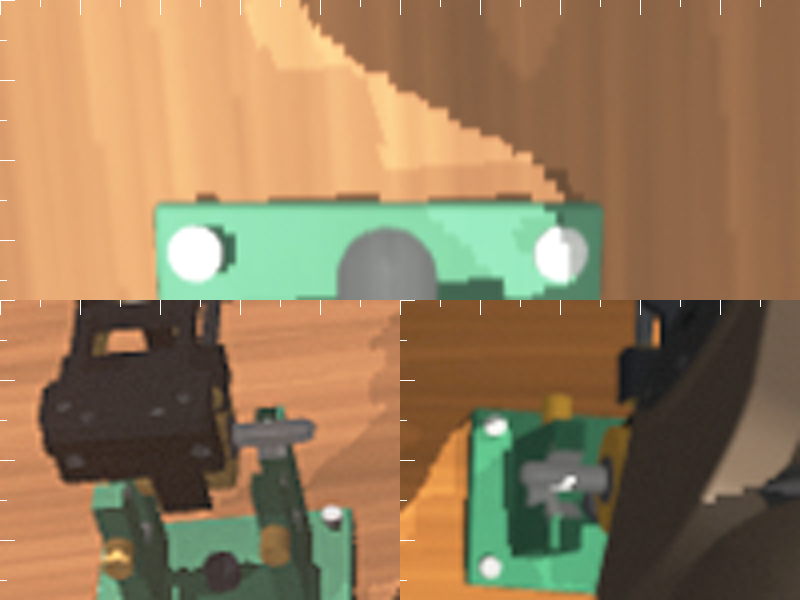

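The wrist view has the plate centre at u≈324.6 and the axle at u=327. After scaling for depth they are aligned within about 0.5 mm, and the top view shows the axle over the flared mouths. Lowering into the mouth.

```bash
python3 -m crank '[[[0,0,0,0,0,6,-1],[0,0,0,0,0,6,-1],[0,0,0,0,0,5,-1],[0,0,0,0,0,0,-1]]]'
python3 -m crank '[[[0,0,0,0,0,3,-1],[0,0,0,0,0,0,-1],[0,0,0,0,0,0,-1]]]';  python3 -c "
from h import *
go(.5185,-.219,.07,-.0584)"
```

```text
clock: 9.7
eef_pos: [0.5183, -0.2192, 0.0795]
orientation: [-0.001, 0.727, 0.686, -0.0]
force: [-0.4, -0.2, -7.1]
opening: 0.0492
grip_force: 45.0
clock: 10.07
eef_pos: [0.5186, -0.2194, 0.0772]
orientation: [-0.0, 0.727, 0.686, 0.0]
force: [0.1, 0.1, -6.4]
opening: 0.0492
grip_force: 45.0
clock 10.07 tcp [ 0.5186 -0.2194  0.0772] shift [ 0.4 -0.1  7.2] turn [-0.0004 -0.0005  0.0003] F [ 0.08  0.14 -6.37] open 0.0492
```

```bash
for i in 1; do python3 -m crank '[[[0,0,0,0,0,2,-1],[0,0,0,0,0,2,-1],[0,0,0,0,0,0,-1]]]'; python3 -m crank '[[[0,0,0,0,0,2,-1],[0,0,0,0,0,2,-1],[0,0,0,0,0,0,-1]]]'; done; python3 -c "
from h import *
go(.5185,-.219,.07,-.0584)"
```

```text
clock: 10.45
eef_pos: [0.5183, -0.2193, 0.0729]
orientation: [-0.001, 0.727, 0.686, -0.0]
force: [-1.6, 0.7, -7.0]
opening: 0.0495
grip_force: 45.0
clock: 10.82
eef_pos: [0.5183, -0.2193, 0.0688]
orientation: [-0.001, 0.727, 0.686, -0.0]
force: [-4.0, 0.7, -6.1]
opening: 0.0495
grip_force: 45.0
clock 10.82 tcp [ 0.5183 -0.2193  0.0688] shift [ 0.3  0.2 -1.2] turn [-0.0012 -0.0009  0.0001] F [-4.04  0.72 -6.14] open 0.0495
```

Fx of -4 N means the +x wall is touching, so I shift towards -x.

```bash
python3 -m crank '[[[0,0,0,0,-0.5,0,-1],[0,0,0,0,0,0,-1]]]'; python3 -m crank '[[[0,0,0,0,-0.5,0,-1],[0,0,0,0,0,0,-1]]]'; python3 -m crank '[[[0,0,0,0,0,0,-1]]]'
```

```text
clock: 11.08
eef_pos: [0.5182, -0.2193, 0.0691]
orientation: [-0.0, 0.727, 0.686, 0.0]
force: [-0.5, 0.1, -7.4]
opening: 0.0493
grip_force: 45.0
clock: 11.32
eef_pos: [0.5178, -0.2194, 0.0692]
orientation: [-0.0, 0.727, 0.686, 0.0]
force: [0.1, 1.0, -6.5]
opening: 0.0493
grip_force: 45.0
clock: 11.45
eef_pos: [0.5177, -0.2193, 0.0692]
orientation: [-0.0, 0.727, 0.686, 0.0]
force: [0.1, 0.2, -7.0]
opening: 0.0493
grip_force: 45.0
```

```bash
python3 -m crank '[[[0,0,0,0,-0.5,2,-1],[0,0,0,0,0,1,-1],[0,0,0,0,0,0,-1]]]' 60; python3 -m crank '[[[0,0,0,0,0,1,-1],[0,0,0,0,0,0,-1]]]'; python3 -m crank '[[[0,0,0,0,0,1,-1],[0,0,0,0,0,0,-1]]]'
```

```text
clock: 11.82
eef_pos: [0.517, -0.2192, 0.066]
orientation: [-0.0, 0.727, 0.686, -0.0]
force: [-0.1, -0.6, -7.6]
opening: 0.0491
grip_force: 60.0
clock: 12.08
eef_pos: [0.517, -0.2192, 0.065]
orientation: [-0.0, 0.727, 0.686, -0.0]
force: [0.6, 0.1, -6.1]
opening: 0.0492
grip_force: 60.0
clock: 12.32
eef_pos: [0.5169, -0.2193, 0.0642]
orientation: [-0.0, 0.727, 0.686, -0.0]
force: [-1.4, -0.5, -3.9]
opening: 0.0491
grip_force: 60.0
```

Keepers met at an axle height of about 84 mm, as expected.

```bash
for k in 1; do python3 -m crank '[[[0,0,0,0,0,1,-1],[0,0,0,0,0,0,-1]]]';python3 -m crank '[[[0,0,0,0,0,1,-1],[0,0,0,0,0,0,-1]]]'; done
```

```text
clock: 12.58
eef_pos: [0.5166, -0.2192, 0.0634]
orientation: [-0.001, 0.727, 0.686, -0.0]
force: [-4.8, -0.2, 1.2]
opening: 0.0493
grip_force: 60.0
clock: 12.82
eef_pos: [0.5162, -0.2192, 0.0625]
orientation: [-0.001, 0.727, 0.686, -0.0]
force: [-7.2, -0.7, 4.2]
opening: 0.0489
grip_force: 60.0
```

```bash
python3 -m crank '[[[0,0,0,0,0,1,-1],[0,0,0,0,0,0,-1]]]'|grep -E "pos|force"
```

```text
eef_pos: [0.5158, -0.2191, 0.0614]
force: [-9.7, -1.1, 2.7]
grip_force: 60.0
```

```bash
for k in 1; do python3 -m crank '[[[0,0,0,0,0,1,-1],[0,0,0,0,0,0,-1]]]'|grep -E "pos|force";python3 -m crank '[[[0,0,0,0,0,1,-1],[0,0,0,0,0,0,-1]]]'|grep -E "pos|force"; done
```

```text
eef_pos: [0.5158, -0.219, 0.0601]
force: [-8.8, -1.0, 1.3]
grip_force: 60.0
eef_pos: [0.5157, -0.2189, 0.059]
force: [-8.0, -0.5, 0.6]
grip_force: 60.0
```

```bash
python3 -m crank '[[[0,0,0,0,0,1,-1],[0,0,0,0,0,0,-1]]]'|grep -E "pos|force";python3 -m crank '[[[0,0,0,0,0,1,-1],[0,0,0,0,0,0,-1]]]'|grep -E "pos|force|ori"
```

```text
eef_pos: [0.5157, -0.2189, 0.0579]
force: [-8.4, -0.0, -1.4]
grip_force: 60.0
eef_pos: [0.5157, -0.2188, 0.0567]
orientation: [-0.002, 0.727, 0.686, -0.001]
force: [-7.4, 0.1, -3.2]
grip_force: 60.0
```

```bash
for k in 1; do python3 -m crank '[[[0,0,0,0,0,1,-1],[0,0,0,0,0,1,-1],[0,0,0,0,0,0,-1]]]'|grep -E "pos|force";python3 -m crank '[[[0,0,0,0,0,1,-1],[0,0,0,0,0,1,-1],[0,0,0,0,0,0,-1]]]'|grep -E "pos|force"; done
```

```text
eef_pos: [0.5156, -0.2188, 0.0546]
force: [-7.2, 0.6, -4.6]
grip_force: 60.0
eef_pos: [0.5156, -0.2187, 0.0525]
force: [-5.8, -0.9, -6.1]
grip_force: 60.0
```

```bash
python3 -m crank '[[[0,0,0,0,0,1,-1],[0,0,0,0,0,1,-1],[0,0,0,0,0,0,-1]]]'|grep -E "pos|force";python3 -m crank '[[[0,0,0,0,0,1,-1],[0,0,0,0,0,0,-1]]]'|grep -E "pos|force|ori"
```

```text
eef_pos: [0.5162, -0.2188, 0.0505]
force: [-5.2, -0.0, -9.4]
grip_force: 60.0
eef_pos: [0.5166, -0.219, 0.0497]
orientation: [-0.001, 0.727, 0.686, -0.0]
force: [-4.2, 1.0, -11.1]
grip_force: 60.0
```

Past the keepers, which now pull the axle down. I feel for the bottom in 1 mm steps.

```bash
for k in 1; do python3 -m crank '[[[0,0,0,0,0,1,-1],[0,0,0,0,0,0,-1]]]'|grep -E "pos|force";python3 -m crank '[[[0,0,0,0,0,1,-1],[0,0,0,0,0,0,-1]]]'|grep -E "pos|force"; done
```

```text
eef_pos: [0.5171, -0.2192, 0.049]
force: [-3.6, 0.9, -9.8]
grip_force: 60.0
eef_pos: [0.5176, -0.2195, 0.0483]
force: [-1.4, 0.5, -8.1]
grip_force: 60.0
```

```bash
python3 -m crank '[[[0,0,0,0,0,1,-1],[0,0,0,0,0,0,-1]]]'|grep -E "pos|force";python3 -m crank '[[[0,0,0,0,0,1,-1],[0,0,0,0,0,0,-1]]]'|grep -E "pos|force|ori"
```

```text
eef_pos: [0.5173, -0.2193, 0.0472]
force: [0.3, -0.1, -7.4]
grip_force: 60.0
eef_pos: [0.5171, -0.2193, 0.0461]
orientation: [-0.0, 0.727, 0.686, 0.0]
force: [0.3, -0.3, -5.8]
grip_force: 60.0
```

```bash
python3 -m crank '[[[0,0,0,0,0,1,-1],[0,0,0,0,0,0,-1]]]'|grep -E "pos|force"
```

```text
eef_pos: [0.517, -0.2192, 0.045]
force: [-0.6, -1.1, -6.4]
grip_force: 60.0
```

```bash
python3 -m crank '[[[0,0,0,0,0,1,-1],[0,0,0,0,0,0,-1]]]'|grep -E "pos|force"
```

```text
eef_pos: [0.517, -0.2192, 0.044]
force: [-0.6, 0.0, -6.8]
grip_force: 60.0
```

```bash
python3 -m crank '[[[0,0,0,0,0,1,-1],[0,0,0,0,0,0,-1]]]'|grep -E "pos|force"
```

```text
eef_pos: [0.517, -0.2192, 0.043]
force: [-0.5, -0.4, -5.9]
grip_force: 60.0
```

```bash
python3 -m crank '[[[0,0,0,0,0,1,-1],[0,0,0,0,0,0,-1]]]'|grep -E "pos|force"
```

```text
eef_pos: [0.517, -0.2192, 0.042]
force: [0.2, 0.1, -7.0]
grip_force: 60.0
```

```bash
python3 -m crank '[[[0,0,0,0,0,0.7,-1],[0,0,0,0,0,0,-1]]]'|grep -E "pos|force"
```

```text
eef_pos: [0.517, -0.2192, 0.0414]
force: [0.1, -0.1, -7.0]
grip_force: 60.0
```

```bash
python3 -m crank '[[[0,0,0,0,0,0.8,-1],[0,0,0,0,0,0,-1]]]'|grep -E "pos|force"
```

```text
eef_pos: [0.517, -0.2192, 0.0405]
force: [-0.0, 0.7, -6.8]
grip_force: 60.0
```

```bash
python3 -m crank '[[[0,0,0,0,0,0.7,-1],[0,0,0,0,0,0,-1]]]'|grep -E "pos|force"
```

```text
eef_pos: [0.5171, -0.2193, 0.0399]
force: [0.5, 0.4, -6.6]
grip_force: 60.0
```

```bash
python3 -m crank '[[[0,0,0,0,0,0.7,-1],[0,0,0,0,0,0,-1]]]'|grep -E "pos|force"
```

```text
eef_pos: [0.5171, -0.2193, 0.0397]
force: [-2.3, -0.2, 2.5]
grip_force: 60.0
```

Bottomed, with contact at about 9 N. Pressing on towards 20 N in small steps.

```bash
python3 -m crank '[[[0,0,0,0,0,0.3,-1],[0,0,0,0,0,0,-1]]]'|grep -E "pos|force"
```

```text
eef_pos: [0.5171, -0.2193, 0.0396]
force: [-3.8, 1.0, 7.9]
grip_force: 60.0
```

```bash
python3 -m crank '[[[0,0,0,0,0,0.3,-1],[0,0,0,0,0,0,-1]]]'|grep -E "pos|force";python3 -c "
from h import *
from bench import arm
go(.517,-.219,.04,-.0584);print(arm.observe()['torque'])"
```

```text
eef_pos: [0.5171, -0.2192, 0.0396]
force: [-3.6, 2.1, 11.0]
grip_force: 60.0
clock 18.95 tcp [ 0.5171 -0.2192  0.0396] shift [ 0.2 -0.1 -0.4] turn [ 0.0001 -0.0002  0.0004] F [-3.56  2.13 11.03] open 0.0492
[ 0.2494477   0.86625911 -0.05325458]
```

```bash
python3 -m crank '[[[0,0,0,0,0,0.2,-1],[0,0,0,0,0,0,-1],[0,0,0,0,0,0,-1]]]'|grep -E "pos|force";python3 -m crank '[[[0,0,0,0,0,0,-1],[0,0,0,0,0,0,-1],[0,0,0,0,0,0,-1]]]'|grep -E "pos|force|ori"
```

```text
eef_pos: [0.5171, -0.2193, 0.0396]
force: [-4.9, 2.1, 13.0]
grip_force: 60.0
eef_pos: [0.5171, -0.2193, 0.0396]
orientation: [0.0, 0.727, 0.686, 0.0]
force: [-4.4, 3.7, 13.9]
grip_force: 60.0
```

Held at about 20 N for 0.75 s. Now I relax, release and retract.

```bash
python3 -m crank '[[[0,0,0,0,0,-0.4,-1],[0,0,0,0,0,-0.4,-1],[0,0,0,0,0,0,-1]]]' 15|grep -E "pos|force";python3 -m crank '[[[0,0,0,0,0,0,-1],[0,0,0,0,0,0,0.4],[0,0,0,0,0,0,0.8],[0,0,0,0,0,0,0.9],[0,0,0,0,0,0,0.9]]]'|grep -E "pos|force|opening"
```

```text
eef_pos: [0.5172, -0.2194, 0.0394]
force: [-1.9, -0.6, 6.1]
grip_force: 15.0
eef_pos: [0.5171, -0.2192, 0.0391]
force: [0.4, -0.3, -0.3]
opening: 0.0843
grip_force: 0.0
```

```bash
python3 -m crank '[[[0,0,0,0,0,0,0.9],[0,0,0,0,0,-10,0.9],[0,0,0,0,0,-30,0.9],[0,0,0,0,0,-50,0.9],[0,0,0,0,0,-50,0.9]]]'|grep -E "pos|force|opening"; python3 -m crank '[[[0,0,0,50,0,-30,0.9],[0,0,0,50,0,0,0.9],[0,0,0,50,0,0,0.9],[0,0,0,0,0,0,0.9],[0,0,0,0,0,0,0.9]]]'|grep -E "pos|force"
python3 - <<'E'
from h import *
from bench import arm
import cv2
d={n:arm.get_image(n) for n in("scene","top")}
cv2.imwrite("pics/e.png",np.hstack([cv2.resize(d["scene"]["image"][140:240,140:240],None,fx=4,fy=4,interpolation=2),cv2.resize(d["top"]["image"][200:300,390:490],None,fx=4,fy=4,interpolation=2)]))
p=[.517,-.2193,-.0584];c,s=np.cos(p[2]),np.sin(p[2])
for n in d: print(n,proj(d[n],np.array([[p[0]-s*l,p[1]+c*l,.060] for l in(-.062,.062)])).round(1).tolist())
E
```

```text
eef_pos: [0.5169, -0.2192, 0.1813]
force: [0.5, -0.2, -0.3]
opening: 0.0903
grip_force: 0.0
eef_pos: [0.5259, -0.0698, 0.2098]
force: [-0.1, -0.8, 0.3]
grip_force: 0.0
scene [[159.4, 196.3], [222.3, 191.1]]
top [[477.8, 251.8], [414.0, 247.1]]
```

View pics/e.png

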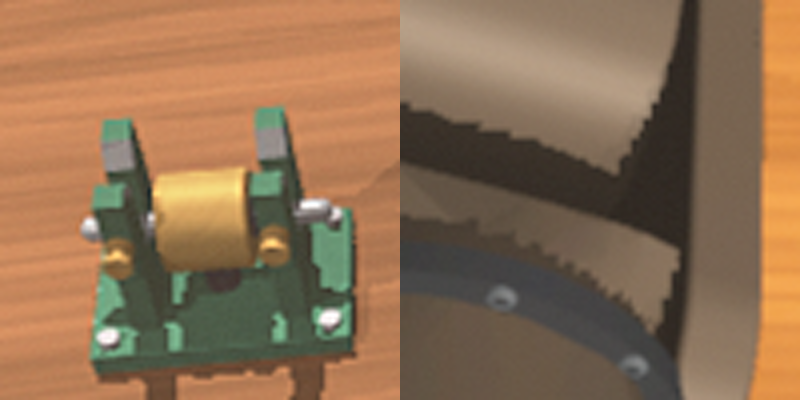

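The roller sits in both slots. Its tips are at scene px (160.5,197) and (223,192), within about 1 px of the level seated prediction, so I'm handing it in.

```bash
python3 -c "
from bench import arm
print(arm.finish_job())"
```

```text
the job is handed in; nothing more can be done
None
```

The brass roller is seated level in the green stand with its axle about 60 mm above the bench, bedded at about 20 N for 0.75 s and released; I kept clear of the dark roller, hammer and bottle, and the job is handed in, though no verdict came back.

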